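Tip the turnips into the oven dish

TASK

Slide the white oven dish along the counter, without lifting it off, until it sits under the open end of the wooden tipping tray. Then raise the tray by its steel bar so that all four turnips tumble into the dish, and lower the tray gently back down onto its stand. Do not touch the turnips, and leave the mug, the pepper mill and the cake stand where they are.

Things in the scene. Friction and masses are not known exactly. Their poses are not given: they have to be found in the camera images.
- stand: pale wooden stand fixed to the counter, carrying the hinged tray; own x from 2 to 148 mm, 180 mm wide in y. Origin on the counter straight below the hinge, mid-width; z up; x points from the tray's open (pouring) end to the steel bar, so turnips leave towards -x. Its flat front board (face at x = 2 mm, 101 mm high) stops a dish slid against it
- tray (a joint): tilt of the tray, rad: 0 = level on the stand, grows as the bar end is raised, up to 1.15; falls back by its weight (0.5 kg, lightly damped). Level, its floor (172 mm wide, 6 mm thick) spans stand x = -50 mm (open end) to 156 mm, underside 115 mm above the counter; walls 45 mm above the floor, 6 mm thick, on both sides and the bar end, none at the open end
- tray_bar (a point): middle of the round steel bar that raises the tray: 10 mm thick, 134 mm long, parallel to the hinge, on two 10 mm rods (124 mm apart) level with the top of the end wall, 40 mm clear of its outside. Tray level: at stand x = 201 mm, 162 mm above the counter (47 mm above the hinge). The bar can turn between gripper pads while the tray tips
- hinge (a point): middle of the tray's hinge axis, on the stand at x = 0, y = 0, 115 mm above the counter; the axis is level, along the stand's y
- tray_spout (a point): middle of the edge of the tray floor (upper side) at its open end: with the tray level at stand x = -50 mm, 121 mm above the counter; it dips by about 40 mm when the tray is tipped to 1 rad
- dish: loose white stoneware oven dish, open-topped and rectangular: 220 mm (own x) by 200 mm (own y), 65 mm high, walls and floor 8 mm thick, straight upright walls, about 0.8 kg. Origin at the centre of its underside. It starts to the right (-y) of the stand, its own x axis within about 0.4 rad of the world y axis
- turnip1: squat turnip, cream below and purple above, 66 mm diameter, 52 mm high, about 100 g, flat underside 36 mm across; origin at its centre. Starts upright on the tray floor, one of four standing two by two between the hinge and the bar-end wall. It does not roll there: it slides or topples only when the tray is steeply tipped (about 0.5 to 0.8 rad)
- turnip2: squat turnip, cream below and purple above, 66 mm diameter, 52 mm high, about 100 g, flat underside 36 mm across; origin at its centre. Starts upright on the tray floor, one of four standing two by two between the hinge and the bar-end wall. It does not roll there: it slides or topples only when the tray is steeply tipped (about 0.5 to 0.8 rad)
- turnip3: squat turnip, cream below and purple above, 66 mm diameter, 52 mm high, about 100 g, flat underside 36 mm across; origin at its centre. Starts upright on the tray floor, one of four standing two by two between the hinge and the bar-end wall. It does not roll there: it slides or topples only when the tray is steeply tipped (about 0.5 to 0.8 rad)
- turnip4: squat turnip, cream below and purple above, 66 mm diameter, 52 mm high, about 100 g, flat underside 36 mm across; origin at its centre. Starts upright on the tray floor, one of four standing two by two between the hinge and the bar-end wall. It does not roll there: it slides or topples only when the tray is steeply tipped (about 0.5 to 0.8 rad)
- mug: blue mug, 80 mm diameter, 95 mm high, a bystander; origin at the centre of its underside
- mill: dark wooden pepper mill, 54 mm diameter, 147 mm high, a bystander; origin at the centre of its underside
- cakestand: white cake stand, 234 mm plate on a foot, 108 mm high, a bystander; origin at the centre of its underside
Things that resemble listed ones, but are neither listed nor needed, are in the scene too. What is shaped like the turnip4 but green or red is not meant.

How it is judged:
On the way, in this order (a step that is already met when the one before it is completed fails the run):
1. the dish stands on the counter with the open end of the still-lowered tray over it (x of tray_spout in the frame of dish between -0.11 and 0.11 m and y of tray_spout in the frame of dish between -0.1 and 0.1 m and value of joint tray below 0.1 rad and height (world z) of dish below 0.01 m), for 0.2 s.
2. the tray is tipped with its open end over the dish (x of tray_spout in the frame of dish between -0.11 and 0.11 m and y of tray_spout in the frame of dish between -0.1 and 0.1 m and value of joint tray above 0.4 rad), for 0.1 s.
At the end, for the whole second after the job is handed in: All four turnips lie at rest inside the oven dish (centres within its walls and no more than 85 mm above its underside), the dish stands flat on the counter, and the tray is back down on its stand (tilt under 0.05 rad) (x of turnip1 in the frame of dish between -0.1 and 0.1 m and y of turnip1 in the frame of dish between -0.09 and 0.09 m and z of turnip1 in the frame of dish between 0 and 0.085 m and linear speed of each of turnip1, turnip2, turnip3, turnip4 below 0.05 m/s and x of turnip2 in the frame of dish between -0.1 and 0.1 m and y of turnip2 in the frame of dish between -0.09 and 0.09 m and z of turnip2 in the frame of dish between 0 and 0.085 m and x of turnip3 in the frame of dish between -0.1 and 0.1 m and y of turnip3 in the frame of dish between -0.09 and 0.09 m and z of turnip3 in the frame of dish between 0 and 0.085 m and x of turnip4 in the frame of dish between -0.1 and 0.1 m and y of turnip4 in the frame of dish between -0.09 and 0.09 m and z of turnip4 in the frame of dish between 0 and 0.085 m and value of joint tray below 0.05 rad and angle between dish's own z axis and vertical below 0.06 rad and height (world z) of dish below 0.01 m and linear speed of dish below 0.02 m/s); the robot touches nothing.
It fails at once if the dish is lifted more than 30 mm off the counter (height (world z) of dish above 0.03 m).
It fails at once if a turnip is touched by the robot (contact force between any of the fingers, the arm and turnip1 above 0.5 N or contact force between any of the fingers, the arm and turnip2 above 0.5 N or contact force between any of the fingers, the arm and turnip3 above 0.5 N or contact force between any of the fingers, the arm and turnip4 above 0.5 N).
It fails at once if the tray is dropped (it falls back faster than 3 rad/s) (velocity of joint tray below -3 rad/s).
It fails at once if a bystander is moved by more than 25 mm (distance of any of mug, mill, cakestand from where it was at the start of the episode above 0.025 m).
It also fails if it takes over 61 s, if anything falls off the work surface, if the arm or the gripper's body presses on something with over 40 N, if the wrist force passes 120 N, or if a joint passes its speed limit or range.

ROBOT

A 7-joint arm with a two-finger parallel gripper is mounted at the origin on the work surface. World frame = base frame: x ahead of the robot, y to its left, z up, the work surface at z = 0. Lengths are in m, angles in rad, forces in N, time in s.
With the tool pointing down it reaches from about 0.425 to 0.925 m from the base axis. Payload 6.8 kg.
Tool frame: the origin (TCP) lies between the finger pads; the fingertips stand 14 mm ahead of it and the grasp point (between the pads) lies 5 mm behind it; z points along the fingers, y is the line along which they close (so a half turn about z gives the same grasp; the last joint's range is limited). The gripper opens to 88 mm and grips with 3 to 60 N. Pads are 20 mm wide; open, the fingers measure 115 mm over their backs; the gripper's body (75 mm by 178 mm) begins 61 mm behind the grasp point.
Start: joints at [-1.324, 0.477, 0.022, 1.555, -0.011, 1.109, -0.083], TCP at [0.234, 0.633, 0.237] pointing down, gripper open.
Joint ranges: [-2.96, 2.96], [-0.34, 2.1], [-1.41, 1.46], [0.24, 2.44], [-1.37, 4.51], [0.17, 1.92], [-2.96, 2.96]. Speed limits (rad/s): [2.39, 2.39, 3.14, 3.14, 3.14, 3.14, 3.14].

INTERFACE

Orientations are given as a unit quaternion [x, y, z, w].
In Python, from station import env gives the robot as it stands.
- The arm moves only by the tool step_arm, never from a script. Its argument "plan" is text: rows parted by semicolons, each of 5 numbers parted by spaces: the finger opening in m, from 0 to 0.0878, then the shift along the tool's x, y, z in m, then the turn about the tool's z in degrees. A call has exactly 8 rows; each row shifts and turns the commanded pose from where the row before left it, along the tool's axes as they then stand; what a row does not reach is not made up. A row lasts 1/12 s, in which the tool goes at most 41.7 mm and 7.16 degrees, less where a joint would pass 70% of its speed; a pose out of reach is approached as far as the arm can. A call is refused whole if a number of a shift passes 0.0417 or a number of a turn 7.16, either way. A call with a gripper value outside its range is refused whole. The fingers move at their own pace and stop on an object; "newtons" is the grip in N (left out, the last holds). Time passes only in rows, so rows that do not move let the fingers close, or fill a call up. It gives the time, the measured TCP pose, the force, the opening and the grip force at its end, in the units of the state.
- env.read_state(): the state, without advancing time (a new reading comes with each control period).
- env.camera(name): name is "scene" or "side" or "wrist"; returns the picture (384x512x3 uint8, red, green, blue); there is no depth.
- env.camera_model(name): a dict with "fx", "fy", "cx", "cy" (pixels), "view" (4x4, takes a point from world to camera coordinates). Camera axes: x right, y down, z forward; pixel columns grow to the right and rows downward; lengths in m; the calibration is good to about 2 mm. A picture is of the moment at which its call begins: read the wrist's pose just before it. camera_model takes no time and is no camera call; for the wrist camera it gives the pose at the moment of the call.
- env.hand_in(): hands the job in; it is judged then, once.
The state is a dict: "clock": time; "q": joint angles; "qvel": joint speeds; "tau": joint torques, N m; "position": TCP position; "tool_rot": TCP orientation; "ft_force": force on the tool from outside, world axes, zero at the start; "wrist_torque": the same for the moment, N m; "opening": finger opening in m; "gripper_force": force on a finger pad.
Only numpy, scipy, OpenCV 4.12 (cv2) and the standard library are available. Lean on these libraries where they do the work, as an engineer would, in place of code of your own. Each camera call takes 0.05 s, during which the arm holds its last target. There are 200 camera calls.

## Working session

There is one attempt and no reset: what is moved stays moved. The work goes in short steps, Python scripts to look and compute and a tool call to move; the robot and the scene stay as the last step left them, time stands still between calls to the robot, and variables do not carry over. Pictures are saved under pics/ and viewed, at most 10 in all, crops included, and the job is handed in when it is done.

Besides the shell and the picture viewer there is one more tool, called after "Call:" as a command line: name --argument value ..., lists and objects as JSON in quotes. step_arm: Moves the arm, as the interface text tells. Its arguments: {"type":"object","properties":{"plan":{"type":"string"},"newtons":{"type":"number"}},"required":["plan"]}

```bash
mkdir -p pics; ls; python3 - <<'E'
from station import env
import cv2,numpy as np
for n in("scene","side"):
    im=env.camera(n); cv2.imwrite(f"pics/{n}0.png",im[:,:,::-1]); np.save(f"pics/{n}0.npy",im)
    m=env.camera_model(n); print(n,m["fx"],m["fy"],m["cx"],m["cy"]); print(np.round(m["view"],4).tolist())
s=env.read_state(); print(s["clock"],s["position"],s["tool_rot"],s["opening"])
E
```

```text
pics
scene 369.7589983697254 369.7589983697254 259.7597992669906 196.33270148236653
[[-0.8167, 0.5771, 0.0053, 0.408], [0.4775, 0.6809, -0.5553, -0.2561], [-0.3241, -0.4509, -0.8317, 1.3525], [0.0, 0.0, 0.0, 1.0]]
side 408.3173688045478 408.3173688045478 264.76618457271917 191.2550384889729
[[0.8142, -0.5804, -0.013, -0.4105], [-0.4309, -0.5891, -0.6836, 0.361], [0.3891, 0.5622, -0.7298, 0.9267], [0.0, 0.0, 0.0, 1.0]]
0.1 [0.23431723 0.63248357 0.23578001] [ 1.76443122e-01  9.84310497e-01 -8.14631250e-04 -8.21385837e-05] 0.08819044252210448
```

View pics/scene0.png

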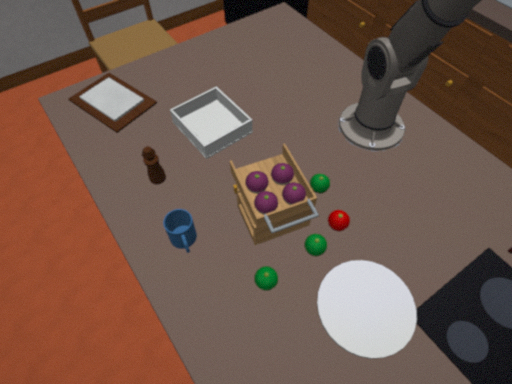

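View pics/side0.png

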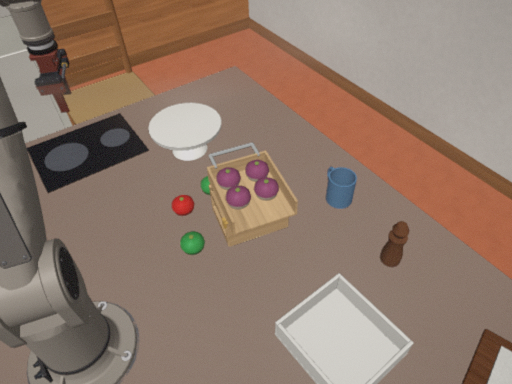

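```bash
cat > h.py <<'E'
import numpy as np,cv2
from station import env
def ray(n,uv,z,m=None):
    m=m or env.camera_model(n); V=np.array(m["view"]); R,t=V[:3,:3],V[:3,3]
    c=-R.T@t; d=R.T@np.array([(uv[0]-m["cx"])/m["fx"],(uv[1]-m["cy"])/m["fy"],1])
    return c+d*(z-c[2])/d[2]
def proj(n,p):
    m=env.camera_model(n); V=np.array(m["view"]); q=V[:3,:3]@np.asarray(p)+V[:3,3]
    return np.array([q[0]/q[2]*m["fx"]+m["cx"],q[1]/q[2]*m["fy"]+m["cy"]])
E
python3 - <<'E'
import cv2,numpy as np
a=cv2.imread("pics/scene0.png");b=cv2.imread("pics/side0.png")
def crop(im,x,y,w,h):
    c=cv2.resize(im[y:y+h,x:x+w],(400,300),interpolation=cv2.INTER_CUBIC)
    s=400/w
    for k in range((x+19)//20*20,x+w,20): cv2.putText(c,str(k),(int((k-x)*s),9),0,.3,(0,255,255)); cv2.line(c,(int((k-x)*s),10),(int((k-x)*s),15),(0,255,255))
    for k in range((y+19)//20*20,y+h,20): cv2.putText(c,str(k),(0,int((k-y)*s)+3),0,.3,(0,255,255))
    return c
m=np.vstack([np.hstack([crop(a,155,80,120,90),crop(a,212,140,136,102)]),np.hstack([crop(b,260,264,160,120),crop(b,195,135,136,102)])])
cv2.imwrite("pics/crop1.png",m)
E
```

```text
(no output)
```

View pics/crop1.png

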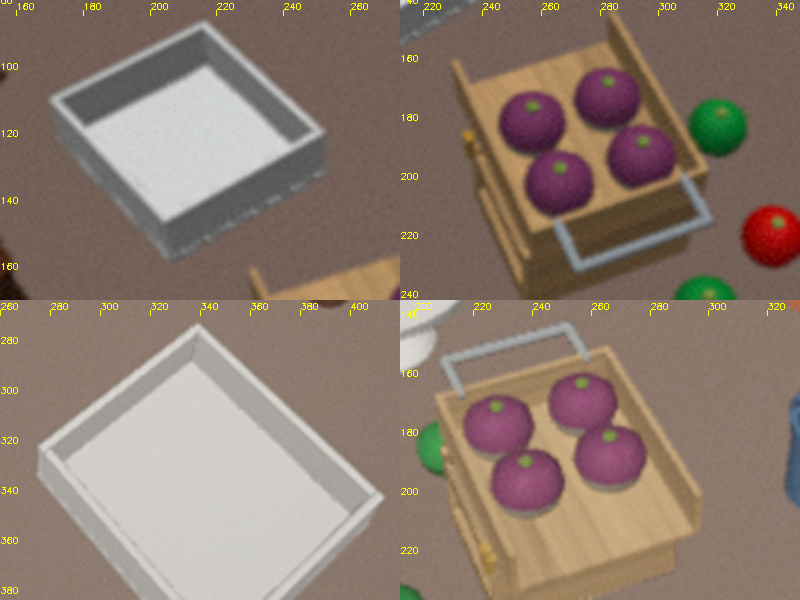

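```bash
python3 - <<'E'
from h import *
P=lambda n,z,*l:print(n,z,[np.round(ray(n,p,z)[:2],3).tolist() for p in l])
P("scene",.065,(216.5,86),(170.6,110),(204.5,146.6),(251.9,119))
P("side",.065,(339.2,273.6),(275.2,323),(413.6,342.4))
P("scene",.162,(272.2,231.1),(318.1,213.8))
P("side",.162,(209.3,155.7),(253.1,143.8))
P("scene",.121,(235.1,168.9),(282.7,154.3)); P("side",.121,(293.6,214.2),(227.3,234.3))
# rough bystanders / decoys
P("scene",.0,(180,243),(157,183)); P("side",.0,(341,203),(391,262))
P("scene",.108,(367,307));P("scene",.03,(319,183),(339,220),(316,244),(266,278)); P("side",.108,(185,127))
E
```

```text
scene 0.065 [[0.384, -0.442], [0.583, -0.426], [0.572, -0.211], [0.374, -0.226]]
side 0.065 [[0.571, -0.216], [0.372, -0.226], [0.584, -0.432]]
scene 0.162 [[0.61, 0.209], [0.483, 0.236]]
side 0.162 [[0.486, 0.236], [0.613, 0.206]]
scene 0.121 [[0.562, -0.038], [0.414, -0.002]]
side 0.121 [[0.567, -0.041], [0.397, 0.004]]
scene 0.0 [[0.799, 0.017], [0.756, -0.218]]
side 0.0 [[0.775, -0.013], [0.739, -0.244]]
scene 0.108 [[0.528, 0.479]]
scene 0.03 [[0.34, 0.1], [0.38, 0.238], [0.486, 0.259], [0.662, 0.259]]
side 0.108 [[0.518, 0.457]]
```

Call:
step_arm --plan "0.06 -0.028 -0.0185 -0.004 0;0.06 -0.028 -0.0185 -0.004 0;0.06 -0.028 -0.0185 -0.004 0;0.06 -0.028 -0.0185 -0.004 0;0.06 -0.028 -0.0185 -0.004 0;0.06 -0.028 -0.0185 -0.004 0;0.06 -0.028 -0.0185 -0.004 0;0.06 -0.028 -0.0185 -0.004 0"

```text
clock: 0.77
position: [0.3937, 0.4147, 0.2686]
tool_rot: [0.176, 0.984, -0.0, -0.0]
ft_force: [-0.2, 0.8, -0.9]
opening: 0.0596
gripper_force: 0.0
```

Call:
step_arm --plan "0.06 -0.028 -0.0185 -0.004 0;0.06 -0.028 -0.0185 -0.004 0;0.06 -0.028 -0.0185 -0.004 0;0.06 -0.028 -0.0185 -0.004 0;0.06 -0.028 -0.0185 -0.004 0;0.06 -0.028 -0.0185 -0.004 0;0.06 -0.028 -0.0185 -0.004 0;0.06 -0.028 -0.0185 -0.004 0"

```text
clock: 1.43
position: [0.5522, 0.1982, 0.3006]
tool_rot: [0.176, 0.984, -0.0, -0.0]
ft_force: [0.3, 0.1, -0.6]
opening: 0.0599
gripper_force: 0.0
```

Call:
step_arm --plan "0.06 -0.01 -0.0385 0 0;0.06 -0.01 -0.0385 0 0;0.06 -0.01 -0.0385 0 0;0.06 -0.01 -0.0385 0 0;0.06 -0.01 -0.0385 0 0;0.06 -0.01 -0.0385 0 0;0.06 -0.01 -0.0385 0 0;0.06 -0.01 -0.0385 0 0"

```text
clock: 2.1
position: [0.5189, -0.1186, 0.3005]
tool_rot: [0.176, 0.984, 0.0, -0.0]
ft_force: [0.9, -0.4, -0.9]
opening: 0.0599
gripper_force: 0.0
```

Call:
step_arm --plan "0.06 -0.01 -0.0385 0 0;0.06 -0.01 -0.0385 0 0;0.06 -0.01 -0.0385 0 0;0.06 -0.01 -0.0385 0 0;0.06 -0.01 -0.0385 0 0;0.06 -0.01 -0.0385 0 0;0.06 -0.01 -0.0385 0 0;0.06 -0.01 -0.0385 0 0"

```text
clock: 2.77
position: [0.4872, -0.435, 0.3002]
tool_rot: [0.176, 0.984, 0.0, -0.0]
ft_force: [1.3, 0.7, 0.1]
opening: 0.0601
gripper_force: 0.0
```

Call:
step_arm --plan "0.06 0 0 0 7;0.06 0 0 0 7;0.06 0 0 0 7;0.06 0 0 0 7;0.06 0 0 0 7;0.06 0 0 0 7;0.06 0 0 0 7;0.06 0 0 0 7"

```text
clock: 3.43
position: [0.4877, -0.4332, 0.3002]
tool_rot: [0.62, 0.784, 0.0, -0.0]
ft_force: [0.4, -0.4, -0.4]
opening: 0.06
gripper_force: 0.0
```

Call:
step_arm --plan "0.06 0 0 0 7;0.06 0 0 0 7;0.06 0 0 0 7;0.06 0 0 0 7;0.06 0 0 0 7;0.06 0 0 0 7;0.06 0 0 0 7;0.06 0 0 0 7"

```text
clock: 4.1
position: [0.4877, -0.4331, 0.3002]
tool_rot: [0.916, 0.401, -0.0, -0.0]
ft_force: [-0.2, -0.0, -0.4]
opening: 0.0599
gripper_force: 0.0
```

Call:
step_arm --plan "0.06 0 0 0 7;0.06 0 0 0 7;0.06 0 0 0 7;0.06 0 0 0 7;0.06 0 0 0 7;0.06 0 0 0 7;0.06 0 0 0 2.6;0.06 0 0 0 0"

```text
clock: 4.77
position: [0.4879, -0.4331, 0.2999]
tool_rot: [1.0, 0.026, -0.001, -0.0]
ft_force: [-0.2, 0.2, -0.9]
opening: 0.06
gripper_force: 0.0
```

Call:
step_arm --plan "0.06 -0.005 -0.002 0.036 0;0.06 0 0 0.036 0;0.06 0 0 0.036 0;0.06 0 0 0.036 0;0.06 0 0 0.036 0;0.06 0 0 0.036 0;0.06 0 0 0.025 0;0.06 0 0 0.015 0"

```text
clock: 5.43
position: [0.4817, -0.43, 0.0411]
tool_rot: [1.0, 0.028, -0.001, -0.002]
ft_force: [0.1, -0.6, 0.3]
opening: 0.0599
gripper_force: 0.0
```

```bash
python3 - <<'E'
from h import *
a=env.camera("side");b=env.camera("scene")
a=cv2.resize(a[224:384,250:463],(400,300));b=cv2.resize(b[60:165,150:290],(400,300))
cv2.imwrite("pics/g1.png",np.hstack([a,b])[:,:,::-1])
E
```

```text
(no output)
```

View pics/g1.png

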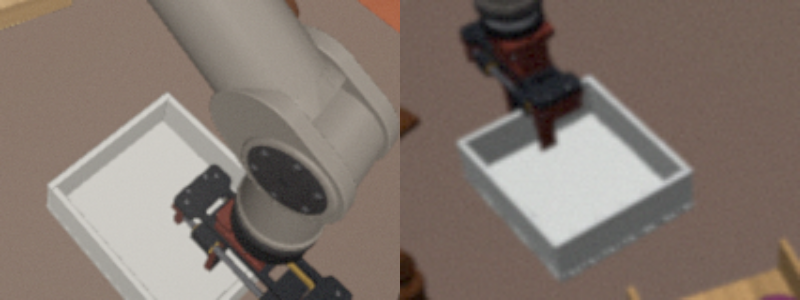

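The picture shows one finger inside the dish and one outside, straddling the far (-y) wall near crop pixels (545,145). Closing.

Call:
step_arm --plan "0 0 0 0 0;0 0 0 0 0;0 0 0 0 0;0 0 0 0 0;0 0 0 0 0;0 0 0 0 0;0 0 0 0 0;0 0 0 0 0" --newtons 60

```text
clock: 6.2
position: [0.4828, -0.4318, 0.0448]
tool_rot: [1.0, 0.027, 0.0, 0.0]
ft_force: [0.6, -6.4, -1.2]
opening: 0.0102
gripper_force: 2.7
```

Call:
step_arm --plan "0 0 0 0 0;0 0 0 0 0;0 0 0 0 0;0 -0.001 -0.004 0 0.3;0 -0.0025 -0.01 0 0.7;0 -0.0025 -0.01 0 0.7;0 -0.0025 -0.01 0 0.7;0 -0.0025 -0.01 0 0.7"

```text
clock: 6.87
position: [0.47, -0.3873, 0.0448]
tool_rot: [1.0, -0.001, 0.0, 0.0]
ft_force: [0.3, -2.7, -0.2]
opening: 0.0078
gripper_force: 60.0
```

Call:
step_arm --plan "0 -0.0025 -0.01 0 0.7;0 -0.0025 -0.01 0 0.7;0 -0.0025 -0.01 0 0.7;0 -0.0025 -0.01 0 0.7;0 -0.0025 -0.01 0 0.7;0 -0.0025 -0.01 0 0.7;0 -0.0025 -0.01 0 0.7;0 -0.0025 -0.01 0 0.7"

```text
clock: 7.53
position: [0.4536, -0.3065, 0.0447]
tool_rot: [0.999, -0.05, 0.0, 0.0]
ft_force: [0.4, -6.1, 1.7]
opening: 0.0076
gripper_force: 60.0
```

```bash
python3 - <<'E'
from h import *
a=env.camera("side");b=env.camera("scene")
a=cv2.resize(a[134:344,190:470],(400,300));b=cv2.resize(b[60:240,150:390],(400,300))
cv2.imwrite("pics/g2.png",np.hstack([a,b])[:,:,::-1])
E
```

```text
(no output)
```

View pics/g2.png

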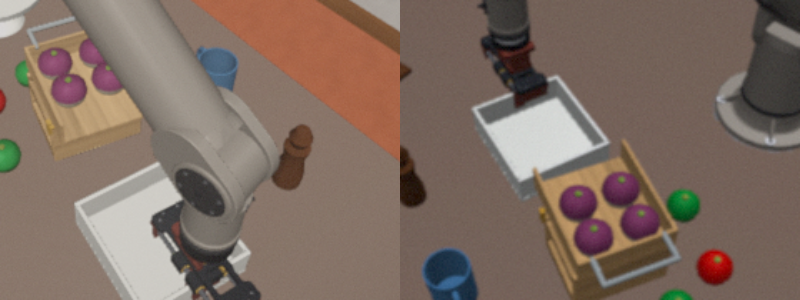

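Call:
step_arm --plan "0 -0.0023 -0.01 0 0.7;0 -0.0023 -0.01 0 0.7;0 -0.0023 -0.01 0 0.7;0 -0.0023 -0.01 0 0.7;0 -0.0023 -0.01 0 0.7;0 -0.0023 -0.01 0 0.7;0 -0.0023 -0.01 0 0.7;0 -0.0023 -0.01 0 0.7"

```text
clock: 8.3
position: [0.4466, -0.2246, 0.0447]
tool_rot: [0.995, -0.098, 0.0, 0.0]
ft_force: [0.0, -5.8, 3.0]
opening: 0.0076
gripper_force: 60.0
```

Call:
step_arm --plan "0 -0.0023 -0.01 0 0.7;0 -0.0023 -0.01 0 0.7;0 -0.0023 -0.007 0 0.7;0 -0.002 -0.005 0 0.5;0 0 -0.002 0 0;0 0 0 0 0;0 0 0 0 0;0 0 0 0 0"

```text
clock: 8.97
position: [0.4449, -0.1892, 0.0447]
tool_rot: [0.993, -0.121, -0.0, -0.001]
ft_force: [-1.6, -1.7, 7.2]
opening: 0.0077
gripper_force: 60.0
```

```bash
python3 - <<'E'
from h import *
a=env.camera("side");b=env.camera("scene")
print(proj("side",[.4985,.028,.121]),proj("scene",[.4985,.028,.121]))
a=cv2.resize(a[134:314,190:430],(400,300));b=cv2.resize(b[90:216,190:358],(400,300))
cv2.imwrite("pics/g3.png",np.hstack([a,b])[:,:,::-1])
E
```

```text
[256.02514577 209.55105306] [265.82082164 173.62290448]
```

View pics/g3.png

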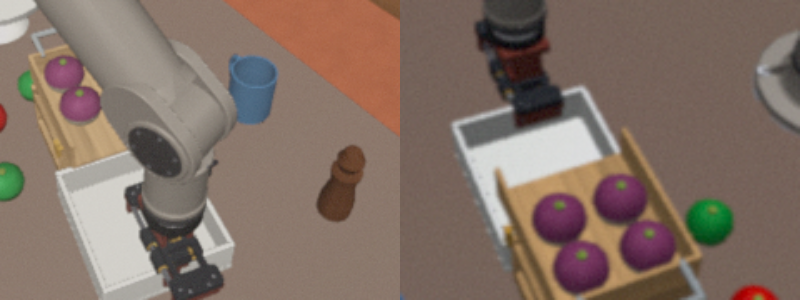

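```bash
python3 - <<'E'
from h import *
o=np.array([.4985,.028]);e=np.array([.24,.971]);e/=np.hypot(*e);n=np.array([-e[1],e[0]])
for uv,z in [((213.1,141.2),.065),((266.9,127.8),.065),((234.1,169.8),.121),((284.5,155.1),.121),((190+498/2.381-168,90+168/2.381),.166),((190+225/2.381,90+128/2.381),.166)]:
    p=ray("scene",uv,z)[:2]; print(p,(p-o)@e,(p-o)@n)
for uv,z in [((190+57/1.667,134+175/1.667),.065),((190+96/1.667,134+300/1.667),.065),((190+232/1.667,134+240/1.667),.065)]:
    p=ray("side",uv,z)[:2]; print(p,(p-o)@e,(p-o)@n)
E
```

```text
[ 0.53690594 -0.21483172] -0.22652223159509127 -0.09555071370634036
[ 0.35563063 -0.16225204] -0.218975101122407 0.09304514951682614
[ 0.56652081 -0.03682014] -0.04660509059617457 -0.08158705181712517
[0.41126185 0.00344532] -0.04476987987192673 0.07879774339823557
[ 0.57245962 -0.03863684] -0.04694371305431162 -0.08778828248935591
[ 0.41032444 -0.00231072] -0.05058269177758174 0.07832662542583721
[0.40115719 0.03462279] -0.016927816209798635 0.09608815627364332
[ 0.33478844 -0.17293823] -0.2343501267890475 0.11071433911805736
[ 0.54340334 -0.21063515] -0.22088923053956835 -0.10085134093916703
```

Call:
step_arm --plan "0.04 0 0 0 0;0.04 0 0 0 0;0.04 0 0 0 0;0.04 0 0 0 0;0.04 0 0 -0.02 0;0.04 0 0 -0.035 0;0.04 0 0 -0.04 0;0.04 0 0 -0.04 0"

```text
clock: 9.73
position: [0.4442, -0.1899, 0.1807]
tool_rot: [0.993, -0.121, -0.001, -0.0]
ft_force: [1.2, -0.7, -0.0]
opening: 0.0399
gripper_force: 0.0
```

Call:
step_arm --plan "0.04 0 0 -0.04 0;0.04 0 0 -0.04 0;0.04 0 0 -0.04 0;0.034 0 -0.0385 0 0;0.034 0 -0.0385 0 0;0.034 0 -0.0385 0 0;0.034 0 -0.0385 0 0;0.034 0 -0.0385 0 0"

```text
clock: 10.4
position: [0.4909, -0.001, 0.2996]
tool_rot: [0.993, -0.12, -0.0, -0.001]
ft_force: [0.7, -1.0, 0.3]
opening: 0.0343
gripper_force: 0.0
```

Call:
step_arm --plan "0.034 0 -0.0385 0 0;0.034 0 -0.0385 0 0;0.034 0 -0.0385 0 0;0.034 0 -0.0385 0 0;0.034 0 -0.0385 0 0;0.034 0 -0.0385 0 0;0.034 0 0 0 0;0.034 0 0 0 0"

```text
clock: 11.07
position: [0.546, 0.2235, 0.2986]
tool_rot: [0.993, -0.118, -0.001, 0.001]
ft_force: [0.3, -0.4, 0.7]
opening: 0.0338
gripper_force: 0.0
```

```bash
python3 - <<'E'
from h import *
m=env.camera_model("wrist");w=env.camera("wrist");a=env.camera("side");b=env.camera("scene")
V=np.array(m["view"]);print(m["fx"],m["cx"],m["cy"],np.round(V,4).tolist())
np.save("pics/w.npy",w)
a=cv2.resize(a[100:325,190:490],(400,300));b=cv2.resize(b[90:300,150:430],(400,300))
t=np.hstack([a,b]); w=cv2.resize(w,(400,300)); t=np.vstack([t,np.hstack([w,w*0])])
cv2.imwrite("pics/g4.png",t[:,:,::-1])
E
```

```text
276.15321916535476 254.63873857356722 189.41407665571091 [[-0.2347, -0.9721, 0.0013, 0.3445], [-0.9365, 0.2265, 0.2678, 0.4117], [-0.2606, 0.0616, -0.9635, 0.5789], [0.0, 0.0, 0.0, 1.0]]
```

View pics/g4.png

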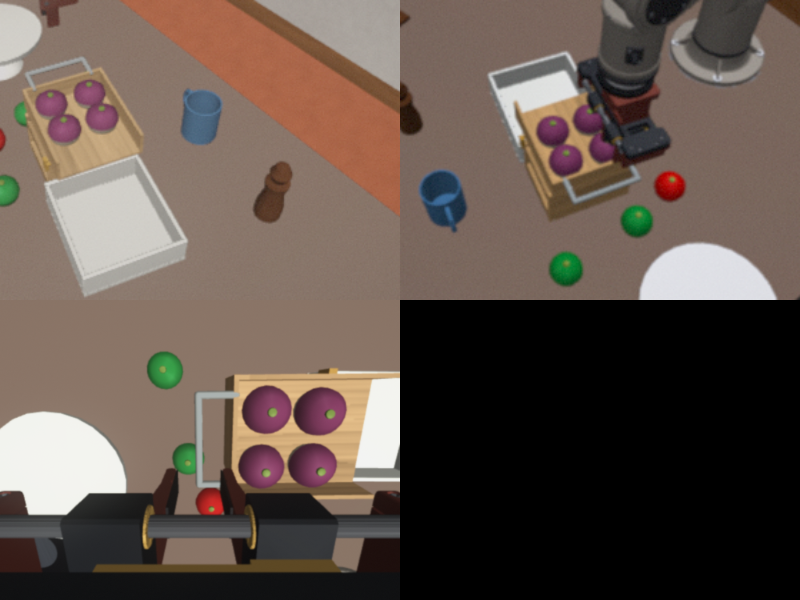

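```bash
python3 - <<'E'
from h import *
w=np.load("pics/w.npy")
for y in(140,175,210): print(y,w[y,240:275].mean(1).astype(int).tolist())
for uv in((255,121.6),(256,236.8)): print(ray("wrist",uv,.162))
s=env.read_state();print(s["position"],s["tool_rot"])
E
```

```text
140 [120, 120, 120, 120, 119, 120, 120, 120, 114, 103, 121, 148, 166, 172, 175, 175, 174, 168, 147, 128, 121, 120, 120, 120, 120, 120, 120, 120, 120, 120, 120, 121, 119, 120, 120]
175 [119, 120, 120, 120, 120, 119, 121, 120, 114, 99, 105, 134, 159, 171, 174, 175, 175, 172, 158, 134, 121, 120, 120, 121, 120, 120, 120, 120, 120, 120, 120, 119, 120, 120, 120]
210 [123, 129, 128, 114, 102, 98, 97, 99, 97, 95, 93, 117, 147, 166, 172, 174, 175, 173, 159, 124, 115, 118, 119, 120, 119, 121, 119, 119, 119, 120, 120, 119, 120, 119, 119]
[0.60887429 0.20271541 0.162     ]
[0.4859636  0.23211651 0.162     ]
[0.5461321  0.21913901 0.29963999] [ 9.92586700e-01 -1.21538223e-01 -3.17774811e-04  5.60588816e-05]
```

Call:
step_arm --plan "0.034 0.001 0.0015 0.03 0;0.034 0 0 0.03 0;0.034 0 0 0.03 0;0.034 0 0 0.025 0;0.034 0 0 0.018 0;0.034 0 0 0.01 0;0.034 0 0 0 0;0.034 0 0 0 0"

```text
clock: 11.88
position: [0.5473, 0.2182, 0.1574]
tool_rot: [0.993, -0.121, 0.0, -0.0]
ft_force: [0.5, -0.2, 0.1]
opening: 0.0342
gripper_force: 0.0
```

Call:
step_arm --plan "0 0 0 0 0;0 0 0 0 0;0 0 0 0 0;0 0 0 0 0;0 0 0 0 0;0 0 0 0 0;0 0 0 0 0;0 0 0 0 0" --newtons 40

```text
clock: 12.55
position: [0.5487, 0.2231, 0.1578]
tool_rot: [0.993, -0.119, 0.002, -0.003]
ft_force: [3.8, 7.2, -0.4]
opening: 0.0091
gripper_force: 40.0
```

Call:
step_arm --plan "0 0 -0.004 0 0;0 0 0 0 0;0 0.001 0.0012 -0.005 0;0 0 0.0014 -0.005 0;0 0 0.0015 -0.005 0;0 0 0.0016 -0.0048 0;0 0 0 0 0;0 0 0 0 0"

```text
clock: 13.22
position: [0.5475, 0.2179, 0.1767]
tool_rot: [0.993, -0.12, -0.0, -0.001]
ft_force: [0.2, 4.1, -3.1]
opening: 0.0091
gripper_force: 40.0
```

Call:
step_arm --plan "0 0 0.0036 -0.0097 0;0 0 0.0041 -0.0095 0;0 0 0.0045 -0.0093 0;0 0 0.005 -0.009 0;0 0 0.0054 -0.0087 0;0 0 0.0059 -0.0086 0;0 0 0 0 0;0 0 0 0 0"

```text
clock: 13.88
position: [0.5414, 0.191, 0.2322]
tool_rot: [0.993, -0.12, 0.001, -0.002]
ft_force: [1.0, 6.5, 2.3]
opening: 0.0093
gripper_force: 40.0
```

Call:
step_arm --plan "0 0 0.004 -0.0081 0;0 0 0.0062 -0.0079 0;0 0 0.007 -0.0075 0;0 0 0.0075 -0.0072 0;0 0 0.0077 -0.0067 0;0 0 0.0082 -0.0064 0;0 0 0.0084 -0.006 0;0 0 0.0087 -0.0055 0"

```text
clock: 14.55
position: [0.5282, 0.134, 0.2887]
tool_rot: [0.993, -0.12, 0.001, -0.002]
ft_force: [1.1, 6.5, 4.7]
opening: 0.009
gripper_force: 40.0
```

Call:
step_arm --plan "0 0 0.009 -0.0051 0;0 0 0.0092 -0.0047 0;0 0 0.0094 -0.0041 0;0 0 0.0096 -0.0037 0;0 0 0.0099 -0.0032 0;0 0 0 0 0;0 0 0 0 0;0 0 0 0 0"

```text
clock: 15.22
position: [0.5174, 0.0868, 0.3096]
tool_rot: [0.993, -0.121, 0.002, -0.001]
ft_force: [2.7, 3.4, 7.9]
opening: 0.009
gripper_force: 40.1
```

```bash
python3 - <<'E'
from h import *
a=env.camera("side");b=env.camera("scene")
a=cv2.resize(a[100:325,190:490],(400,300));b=cv2.resize(b[90:300,150:430],(400,300))
cv2.imwrite("pics/g5.png",np.hstack([a,b])[:,:,::-1])
E
```

```text
(no output)
```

View pics/g5.png

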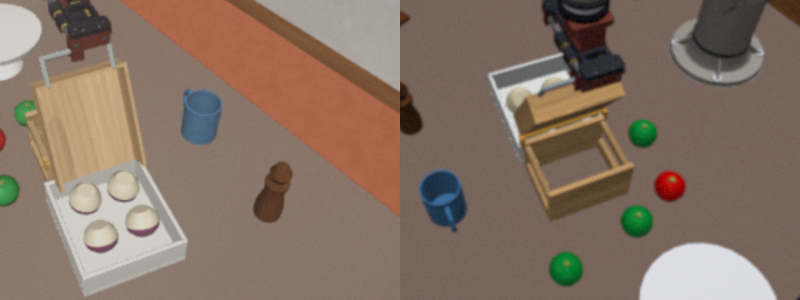

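All four turnips lie in the dish, at crop pixels (86,198), (123,186), (142,220) and (101,237), and the tray is empty. Lowering the tray along the same arc.

Call:
step_arm --plan "0 0 -0.0099 0.0032 0;0 0 -0.0096 0.0037 0;0 0 -0.0094 0.0041 0;0 0 -0.0092 0.0047 0;0 0 -0.009 0.0051 0;0 0 -0.0087 0.0055 0;0 0 -0.0084 0.006 0;0 0 -0.0082 0.0064 0"

```text
clock: 15.98
position: [0.5335, 0.1575, 0.2684]
tool_rot: [0.993, -0.121, 0.0, 0.0]
ft_force: [2.6, -2.2, 0.0]
opening: 0.0091
gripper_force: 40.0
```

Call:
step_arm --plan "0 0 -0.0077 0.0067 0;0 0 -0.0075 0.0072 0;0 0 -0.007 0.0075 0;0 0 -0.0067 0.0079 0;0 0 -0.0063 0.0081 0;0 0 -0.0059 0.0086 0;0 0 -0.0054 0.0087 0;0 0 -0.005 0.009 0"

```text
clock: 16.65
position: [0.545, 0.2078, 0.2037]
tool_rot: [0.993, -0.121, -0.001, 0.001]
ft_force: [1.4, -4.2, -1.9]
opening: 0.0093
gripper_force: 40.0
```

Call:
step_arm --plan "0 0 -0.0045 0.0093 0;0 0 -0.0041 0.0095 0;0 0 -0.0018 0.0048 0;0 0 -0.0018 0.0048 0;0 0 -0.0016 0.0048 0;0 0 -0.0015 0.005 0;0 0 0 0 0;0 0 0 0 0"

```text
clock: 17.32
position: [0.5483, 0.222, 0.1655]
tool_rot: [0.993, -0.121, -0.001, 0.001]
ft_force: [0.3, -5.5, -2.9]
opening: 0.0088
gripper_force: 40.0
```

Call:
step_arm --plan "0 0 0 0.002 0;0 0 0 0.002 0;0 0 0 0.002 0;0 0 0 0.0015 0;0 0 0 0.001 0;0 0 0 0.0005 0;0 0 0 0 0;0 0 0 0 0"

```text
clock: 17.98
position: [0.5489, 0.2232, 0.1602]
tool_rot: [0.993, -0.12, -0.001, -0.001]
ft_force: [-11.0, -4.4, 24.5]
opening: 0.0089
gripper_force: 40.1
```

Call:
step_arm --plan "0 0 0 -0.0018 0;0 0 0 0 0;0.03 0 0 0 0;0.03 0 0 0 0;0.03 0 0 0 0;0.03 0 0 -0.01 0;0.03 0 0 -0.03 0;0.03 0 0 -0.04 0"

```text
clock: 18.65
position: [0.5474, 0.2232, 0.2387]
tool_rot: [0.993, -0.12, -0.002, 0.001]
ft_force: [0.5, 1.1, 0.3]
opening: 0.03
gripper_force: 0.0
```

Call:
step_arm --plan "0.03 0 0 -0.03 0;0.03 0 0 -0.02 0;0.03 0 0 0 0;0.03 0 0 0 0;0.03 0 0 0 0;0.03 0 0 0 0;0.03 0 0 0 0;0.03 0 0 0 0"

```text
clock: 19.32
position: [0.5486, 0.2228, 0.2887]
tool_rot: [0.993, -0.12, -0.001, 0.0]
ft_force: [-0.0, 0.4, -0.1]
opening: 0.0302
gripper_force: 0.0
```

```bash
python3 - <<'E'
from h import *
a=env.camera("side");b=env.camera("scene")
a=cv2.resize(a[100:325,190:490],(400,300));b=cv2.resize(b[90:300,150:430],(400,300))
cv2.imwrite("pics/g6.png",np.hstack([a,b])[:,:,::-1])
E
```

```text
(no output)
```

View pics/g6.png

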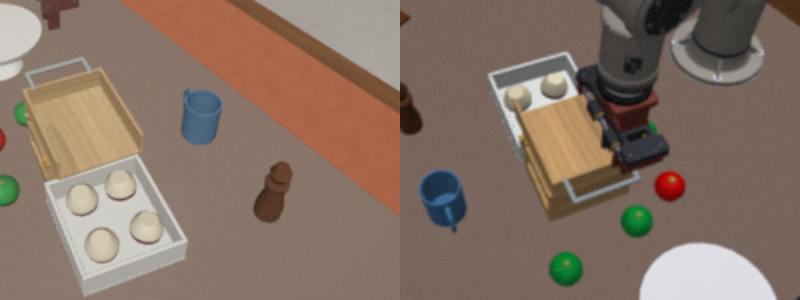

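The tray is level on its stand with the bar back where it started, at crop pixels (58,72) in the side view. All four turnips are in the dish and the gripper is clear of everything.

```bash
python3 -c "
from station import env
print(env.hand_in())"
```

```text
the job is handed in; nothing more can be done
None
```

I handed the job in at about 19 s of the 61 s limit, with no verdict returned: the last pictures show all four turnips in the dish under the tray's open end, the tray back level on its stand, and the gripper clear.

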